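Face the middle tin in the roller stand

ROBOT

A 6-joint arm with a two-finger parallel gripper is mounted at the origin on a cart in front of the work surface, level with it; the furniture and walls round the work are solid. World frame = base frame: x ahead of the robot, y to its left, z up, the work surface at z = 0. Lengths are in m, angles in degrees, forces in N, time in s.
With the tool pointing down it reaches from about 0.3 to 0.75 m from the base axis. Payload 8.5 kg.
Tool frame: the origin (TCP) lies between the finger pads; the fingertips stand env.finger_overhang ahead of it and the grasp point (between the pads) lies 2 mm behind it (env.finger_overhang is the distance from the TCP to the fingertips, in m); z points along the fingers, y is the line along which they close (so a half turn about z gives the same grasp; the last joint's range is limited). The gripper opens to 85 mm and grips with 20 to 120 N. Pads are 22 mm wide; open, the fingers measure 114 mm over their backs; the gripper's body (76 mm by 85 mm) begins 54 mm behind the grasp point. The pads swing forward as they close: fully open they stand 13 mm farther back than shut.
Start: joints at [-88.31, 21.807, 74.336, -0, 83.858, -12.336], TCP at [0.133, -0.534, 0.248] pointing down, gripper open.
Joint ranges: [-178.18, 178.18], [-50.72, 133.34], [12.68, 142.11], [-81.47, 261.47], [9.98, 163.14], [-165.26, 165.26]. Speed limits (degrees/s): [136.94, 136.94, 180, 180, 180, 180].

INTERFACE

Orientations are given as a 3x3 rotation matrix whose columns are the frame's x, y, z axes.
In Python, from rig import env gives the robot as it stands. The module is installed in compiled form; this text tells all that it offers.
- The arm moves only by the tool jog_arm, never from a script. Its arguments are lists of equal length, an entry for each row: "hand": the finger opening in m, from 0 to 0.0854; "travel": the shift along the world's x, y, z in m, a list of three; "yaw": the turn about the world's z in rad. A call has exactly 5 rows; each row shifts and turns the commanded pose from where the row before left it; what a row does not reach is not made up. A row lasts 1/8 s, in which the tool goes at most 62.5 mm and 10.7 degrees, less where a joint would pass 70% of its speed; a pose out of reach is approached as far as the arm can. A call is refused whole if a number of a shift passes 0.0625 or a number of a turn 0.188, either way. A call with a gripper value outside its range is refused whole. The fingers move at their own pace and stop on an object; "grip_force" is the grip in N (left out, the last holds). Time passes only in rows, so rows that do not move let the fingers close, or fill a call up. It gives the time, the measured TCP pose, the force, the opening and the grip force at its end, in the units of the state.
- env.observe(): the state, without advancing time (a new reading comes with each control period).
- env.get_image(name): name is "scene" or "top" or "wrist"; returns the picture (400x640x3 uint8, red, green, blue); there is no depth.
- env.calibration(name): a dict with "fx", "fy", "cx", "cy" (pixels), "position" and "rotation" of the camera in the world; the wrist camera has in their place "hand_eye" (4x4, takes a point from camera to tool coordinates, whose origin is the TCP and whose axes are the flange's). Camera axes: x right, y down, z forward; pixel columns grow to the right and rows downward; lengths in m; the calibration is good to about 2 mm. The wrist camera is an equidistant fisheye: a pixel r from the principal point sees the ray r / f radians off the axis. A picture is of the moment at which its call begins: read the wrist's pose just before it. calibration takes no time and is no camera call.
- env.close_job(): hands the job in; it is judged then, once.
The state is a dict: "time_s": time; "q": joint angles; "qvel": joint speeds; "joint_efforts": joint torques, N m; "position": TCP position; "tool_rot": TCP orientation; "ft_force": force on the tool from outside, world axes, zero at the start; "wrist_torque": the same for the moment, N m; "grip_width": finger opening in m; "gripper_force": force on a finger pad.
Only numpy, scipy, OpenCV 4.12 (cv2) and the standard library are available. Lean on these libraries where they do the work, as an engineer would, in place of code of your own. Each camera call takes 0.05 s, during which the arm holds its last target. There are 200 camera calls.

TASK

The middle tin in the wooden stand has been left pulled forward and turned away. With a fingertip, slide it back fully home against both rollers of its bay, then, without lifting it out, roll it by its side until the bowl of green peas pictured on its label faces straight out of the front of the stand, like those of the tins beside it. Use a light touch, for the tin dents at more than 12 N, keep it upright, and leave the other tins and the things around undisturbed.

Things in the scene. Friction and masses are not known exactly. Their poses are not given: they have to be found in the camera images.
- tin_centre (a point): the tin to turn: food tin, red, white and green label, upright cylinder 75.4 mm across, 58 mm tall, 0.27 to 0.37 kg, loose in the middle bay. Point: its centre, on its axis, 29 mm above its underside. z up; -x points out through the middle of the bowl of green peas on its label. Too wide and boxed in to take between two fingers. It dents above 12 N
- label (a point): middle of the bowl of green peas on that tin's label: on its side, 37.7 mm from its axis in its -x direction, 29 mm above its underside. The tin, when home, spins when a fingertip pressed to its side with 7 to 8 N is drawn round it, best from near the front towards either side; under about 5 N it slips. Sliding the tin over the mat takes 2 to 4 N. Friction varies
- home (a point): fixed: where the middle tin's centre is when it rests against both rollers. Axes of the stand: z up, -x straight out of its open front, y along the row of three bays, which are 100 mm apart. Two upright white rollers per bay, 16 mm across, turning stiffly on fixed pins, tops 19 mm above this point; here 28.1 mm behind the point and 36 mm to either side
- stand: fixed brown wooden stand, 312 mm along y; origin on the worktop, 40 mm below point home, same axes. Floor board 10 mm thick, from x = -74 to +66 mm, a black rubber mat 1 mm proud of it in each bay, mat top 29 mm below home. Back board from x = +56 mm, top at 58 mm. Partitions 7 mm thick at y = +-50 and +-150 mm, tops at 44 mm, run back from x = 0, so the front half of each tin is bare
- tin_left_centre (a point): centre of the like tin in the left (+y) bay, same size, home, its bowl facing front: leave it alone
- tin_right_centre (a point): centre of the like tin in the right (-y) bay, same size, home, its bowl facing front: leave it alone
- mug: white mug with green dots, 78x114x93 mm, bystander; origin under its foot
- lemon: yellow lemon, 71x53x51 mm, bystander; origin at its underside
- garlic: garlic bulb, 56x56x56 mm, bystander; origin at its underside
- pepper_mill: wooden pepper mill, 58 mm wide, 170 mm tall, bystander; origin under its foot

How it is judged (in metres and radians):
On the way:
1. the middle tin is slid back home against both rollers (horizontal distance between tin_centre and home below 0.005 m and angle between tin_centre's own z axis and vertical below 0.08 rad), for 0.2 s.
At the end, for the whole second after the job is handed in: the middle tin stands upright and at rest within 5 mm of its home point against both rollers, and the middle of the bowl on its label faces out of the front, within 8 mm sideways of the bay's centre line (about 12 degrees) (all of step 1 and x of label in the frame of home below -0.02 m and y of label in the frame of home between -0.008 and 0.008 m and linear speed of tin below 0.01 m/s and angular speed of tin below 0.1 rad/s); the robot touches nothing.
It fails at once if the middle tin is pressed with more than 12 N (contact force between any of the fingers, the arm and tin above 12 N).
It fails at once if the middle tin is lifted or tipped (z of tin_centre in the frame of home above 0.01 m or angle between tin_centre's own z axis and vertical above 0.2 rad).
It fails at once if a neighbouring tin is moved more than 10 mm (distance of any of tin_left_centre, tin_right_centre from where it was at the start of the episode above 0.01 m).
It fails at once if a bystander is moved more than 20 mm (distance of any of mug, lemon, garlic, pepper_mill from where it was at the start of the episode above 0.02 m).
It also fails if it takes over 72 s, if anything falls off the work surface, if the arm or the gripper's body presses on something with over 40 N, if the wrist force passes 120 N, or if a joint passes its speed limit or range.

## Working session

There is one attempt and no reset: what is moved stays moved. The work goes in short steps, Python scripts to look and compute and a tool call to move; the robot and the scene stay as the last step left them, time stands still between calls to the robot, and variables do not carry over. Pictures are saved under pics/ and viewed, at most 10 in all, crops included, and the job is handed in when it is done.

Besides the shell and the picture viewer there is one more tool, called as name(argument=value, ...) on one line, values as JSON. jog_arm: Moves the arm, as the interface text tells. Its arguments: {"type":"object","properties":{"hand":{"type":"array"},"travel":{"type":"array"},"yaw":{"type":"array"},"grip_force":{"type":"number"}},"required":["hand","travel","yaw"]}

```bash
mkdir -p pics; ls; cat > h.py <<'E'
from rig import env
import numpy as np, cv2
def snap(n,f):
    im=env.get_image(n); cv2.imwrite('pics/'+f,im[:,:,::-1]); return im
E
python3 - <<'E'
from h import *
o=env.observe(); print(o['position'],o['tool_rot'],o['ft_force'],o['grip_width'],env.finger_overhang)
for n in('scene','top','wrist'):
    c=env.calibration(n); print(n,{k:np.round(v,4).tolist() for k,v in c.items()})
a=snap('scene','s0.png'); b=snap('top','t0.png')
E
```

```text
pics
[ 0.13330247 -0.53331795  0.24769868] [[ 9.70177413e-01  2.42395923e-01 -6.23672659e-05]
 [ 2.42395739e-01 -9.70176289e-01  1.50821901e-03]
 [ 3.05078897e-04 -1.47835758e-03 -9.99998861e-01]] [ 0.03319122 -0.41827811  0.05799684] 0.085372435438881 0.017
scene {'fx': 385.1658, 'fy': 385.1658, 'cx': 321.3106, 'cy': 200.0982, 'position': [-0.1025, 0.45, 0.8856], 'rotation': [[-0.5782, -0.5963, 0.5569], [-0.8159, 0.4247, -0.3924], [-0.0025, -0.6812, -0.732]]}
top {'fx': 501.5564, 'fy': 501.5564, 'cx': 317.8336, 'cy': 197.5479, 'position': [0.253, 0.0028, 1.5701], 'rotation': [[-0.0047, -0.9835, 0.1808], [-1.0, 0.0054, 0.0035], [-0.0044, -0.1808, -0.9835]]}
wrist {'fx': 309.7069, 'fy': 309.7069, 'cx': 323.4507, 'cy': 199.3321, 'hand_eye': [[-0.0002, -0.9584, -0.2853, 0.0726], [1.0, -0.0001, -0.0005, 0.0009], [0.0004, -0.2853, 0.9584, -0.1254], [0.0, 0.0, 0.0, 1.0]]}
```

View pics/s0.png

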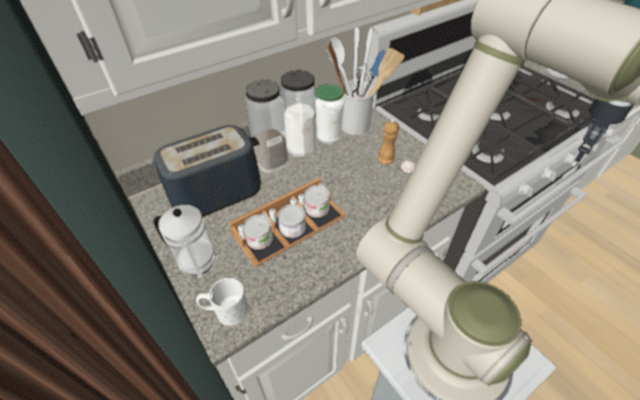

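View pics/t0.png

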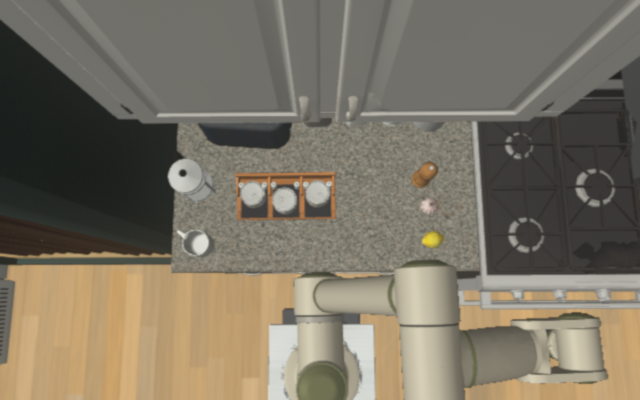

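The top view shows the stand at about u 236–336, v 172–220. The middle tin is near (285,201) and its neighbours near (253,194) and (317,193). The lemon, garlic, mill and mug are all well clear.

```bash
cat >> h.py <<'E'
def ray(n,u,v,z):
    c=env.calibration(n); d=np.array(c['rotation'])@[(u-c['cx'])/c['fx'],(v-c['cy'])/c['fy'],1]; p=np.array(c['position'])
    return p+d*(z-p[2])/d[2]
E
python3 - <<'E'
from h import *
b=cv2.imread('pics/t0.png'); c=b[160:230,225:345]
c2=cv2.resize(c,None,fx=6,fy=6,interpolation=cv2.INTER_CUBIC)
s=cv2.imread('pics/s0.png')[175:265,225:350]
hsv=cv2.cvtColor(b,cv2.COLOR_BGR2HSV)
m=cv2.inRange(hsv,(3,110,60),(18,255,255)); m[:160]=0;m[235:]=0;m[:,:225]=0;m[:,345:]=0
ys,xs=np.nonzero(m); r=cv2.minAreaRect(np.c_[xs,ys].astype(np.float32)); print(r)
for p in cv2.boxPoints(r): print(p,ray('top',*p,0.044).round(4),ray('top',*p,0.01).round(4))
w=cv2.inRange(hsv,(0,0,135),(180,60,255)); w[:172]=0;w[222:]=0;w[:,:238]=0;w[:,335:]=0
n,l,st,ce=cv2.connectedComponentsWithStats(w)
for i in range(1,n):
    if st[i,4]>30: print(st[i],ce[i],ray('top',*ce[i],0.069).round(4))
cv2.imwrite('pics/c0.png',np.vstack([c2[:, :720], ]))
cv2.imwrite('pics/c1.png',cv2.resize(s,None,fx=6,fy=6,interpolation=cv2.INTER_CUBIC))
E
```

```text
((285.1732177734375, 195.46981811523438), (46.38441467285156, 98.26829528808594), 89.20427703857422)
[235.72173 172.9622 ] [0.613  0.2645 0.044 ] [0.6211 0.2703 0.01  ]
[333.98053 171.59749] [ 0.6156 -0.0425  0.044 ] [ 0.6237 -0.0435  0.01  ]
[334.6247  217.97743] [ 0.4695 -0.043   0.044 ] [ 0.4743 -0.044   0.01  ]
[236.3659  219.34215] [0.4668 0.2588 0.044 ] [0.4716 0.2645 0.01  ]
[238 181  29  25 504] [251.85515873 191.85912698] [0.5477 0.2094 0.069 ]
[303 180  29  25 518] [316.76833977 191.37258687] [0.5481 0.0114 0.069 ]
[272 188  24  24 460] [283.6673913  199.45869565] [0.5236 0.1122 0.069 ]
```

View pics/c0.png

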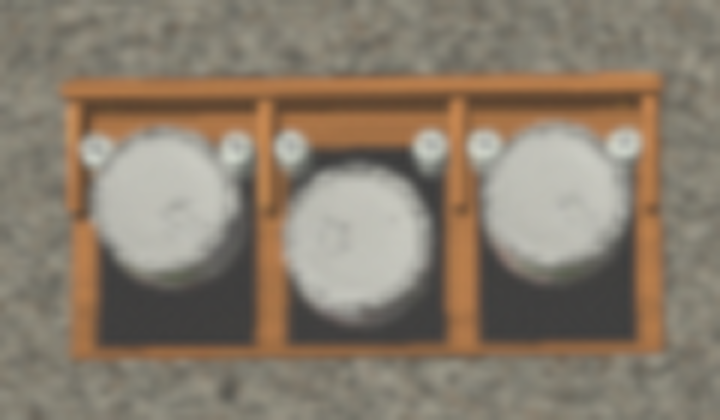

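View pics/c1.png

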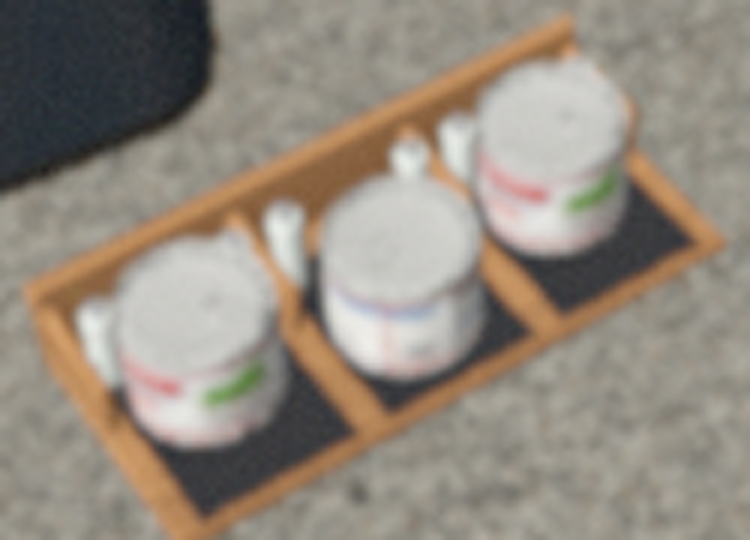

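The middle tin's bowl is out of sight, and its lid mark sits roughly opposite to the neighbours' marks. I'll bring the arm over with the wrist camera on the front side, closing the fingers on the way.

jog_arm(hand=[0,0,0,0,0], travel=[[0.012,0.028,0.005],[0.012,0.028,0.005],[0.012,0.028,0.005],[0.012,0.028,0.005],[0.012,0.028,0.005]], yaw=[0.18,0.18,0.18,0.18,0.18])

```text
time_s: 0.72
position: [0.1936, -0.3925, 0.2732]
tool_rot: [[0.408, 0.913, -0.0], [0.913, -0.408, 0.001], [0.001, -0.0, -1.0]]
ft_force: [0.5, 0.3, -0.1]
grip_width: 0.0002
gripper_force: 0.0
```

jog_arm(hand=[0,0,0,0,0], travel=[[0.012,0.028,0],[0.012,0.028,0],[0.012,0.028,0],[0.012,0.028,0],[0.012,0.028,0]], yaw=[0.18,0.18,0.18,0.18,0.18])

```text
time_s: 1.35
position: [0.2535, -0.2525, 0.2732]
tool_rot: [[-0.462, 0.887, -0.0], [0.887, 0.462, 0.0], [0.0, 0.0, -1.0]]
ft_force: [0.0, 0.3, 0.9]
grip_width: 0.0001
gripper_force: 0.0
```

jog_arm(hand=[0,0,0,0,0], travel=[[0.012,0.028,0],[0.012,0.028,0],[0.012,0.028,0],[0.012,0.028,0],[0.012,0.028,0]], yaw=[0.18,0.18,0.18,0.18,0.18])

```text
time_s: 1.98
position: [0.3134, -0.1125, 0.2732]
tool_rot: [[-0.982, 0.19, -0.0], [0.19, 0.982, 0.0], [0.0, 0.0, -1.0]]
ft_force: [-0.1, -0.0, -0.6]
grip_width: 0.0
gripper_force: 0.0
```

jog_arm(hand=[0,0,0,0,0], travel=[[0.012,0.028,0],[0.012,0.028,0],[0.012,0.028,0],[0,0,0],[0,0,0]], yaw=[0.18,0,0,0,0])

```text
time_s: 2.6
position: [0.3491, -0.0298, 0.2732]
tool_rot: [[-1.0, 0.017, -0.0], [0.017, 1.0, -0.0], [0.0, -0.0, -1.0]]
ft_force: [-0.7, 0.3, -1.4]
grip_width: -0.0002
gripper_force: 0.0
```

```bash
python3 - <<'E'
from h import *
o=env.observe(); print(o['position'],o['tool_rot'],o['q'],o['ft_force'],o['grip_width'],o['time_s'])
snap('wrist','w0.png')
E
```

```text
[ 0.34910857 -0.02981144  0.27318848] [[-9.99863526e-01  1.65149881e-02 -4.29631115e-04]
 [ 1.65150090e-02  9.99863617e-01 -4.51140240e-05]
 [ 4.28827463e-04 -5.22032288e-05 -9.99999907e-01]] [-2.44655655e+01 -1.73034371e-01  9.86365809e+01 -1.26848440e-02
  8.15577889e+01 -1.13517418e+02] [-0.68384661  0.31419658 -1.3741888 ] -0.00016834654917117676 2.6
```

View pics/w0.png

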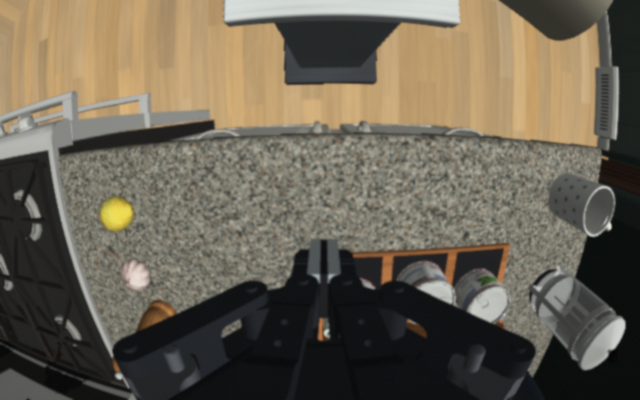

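The gripper hides the lower half of the wrist picture. The left tin's green bowl shows at (487,280) and the middle tin at (430,275). I'll move closer with a side offset so I can measure the tins.

jog_arm(hand=[0,0,0,0,0], travel=[[0.02,0,-0.012],[0.02,0,-0.012],[0.02,0,-0.013],[0.02,0,-0.013],[0,0,0]], yaw=[0,0,0,0,0])

```text
time_s: 3.28
position: [0.4294, -0.0304, 0.2225]
tool_rot: [[-1.0, 0.018, -0.002], [0.018, 1.0, 0.001], [0.002, 0.001, -1.0]]
ft_force: [-1.1, 0.5, -0.3]
grip_width: -0.0001
gripper_force: 0.0
```

```bash
cat >> h.py <<'E'
def wpose(o):
    c=env.calibration('wrist'); T=np.eye(4); T[:3,:3]=o['tool_rot']; T[:3,3]=o['position']
    return T@np.array(c['hand_eye'])
def wray(W,u,v,z):
    c=env.calibration('wrist'); a=np.array([u-c['cx'],v-c['cy']])/c['fx']; r=np.hypot(*a)
    d=W[:3,:3]@np.r_[a/r*np.sin(r),np.cos(r)]; p=W[:3,3]; return p+d*(z-p[2])/d[2]
def wproj(W,P):
    c=env.calibration('wrist'); q=(np.asarray(P)-W[:3,3])@W[:3,:3]; h=np.hypot(q[0],q[1]); t=np.arctan2(h,q[2])*c['fx']
    return c['cx']+q[0]/h*t, c['cy']+q[1]/h*t
def rect(im,W,x0,x1,y0,y1,z,s=2000):
    # orthographic map of the plane z: rows = x descending from the top, columns = y descending
    X=np.arange(x1,x0,-1/s); Y=np.arange(y1,y0,-1/s); m=np.array([[wproj(W,(x,y,z)) for y in Y] for x in X],np.float32)
    return cv2.remap(im,m[...,0],m[...,1],cv2.INTER_CUBIC)
E
python3 - <<'E'
from h import *
o=env.observe(); W=wpose(o); print(o['position'],o['ft_force'],o['time_s']); np.save('W1.npy',W)
im=snap('wrist','w1.png')[:,:,::-1]
cv2.imwrite('pics/w1c.png',cv2.resize(im[180:400,320:600],None,fx=2.7,fy=2.7,interpolation=cv2.INTER_CUBIC))
E
```

```text
[ 0.42940216 -0.03036613  0.22245953] [-1.1328769   0.51464526 -0.25005911] 3.275
```

View pics/w1c.png

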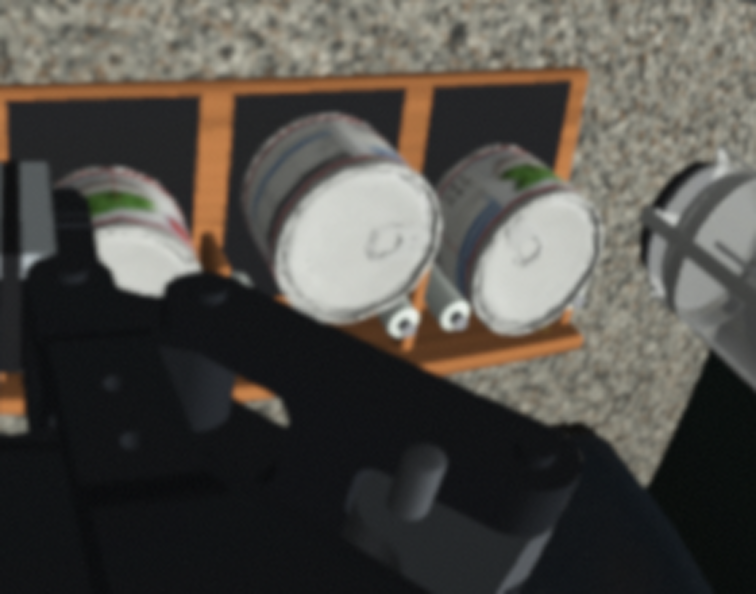

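The picture shows the middle lid centred near crop (358,240) with its mark at (385,240). The left lid is at (535,262) with its mark at (525,250), and green bowls show on both neighbours. Next I map the lids to the z=0.069 plane.

```bash
python3 - <<'E'
from h import *
W=np.load('W1.npy'); im=cv2.imread('pics/w1.png')
hs=cv2.cvtColor(im,cv2.COLOR_BGR2HSV)
m=cv2.inRange(hs,(0,0,165),(180,45,255)); m=cv2.morphologyEx(m,cv2.MORPH_OPEN,np.ones((3,3)))
n,l,st,ce=cv2.connectedComponentsWithStats(m)
from scipy.optimize import least_squares
for i in range(1,n):
    u,v=ce[i]
    if st[i,4]>400 and 380<u<550 and 200<v<310:
        c=max(cv2.findContours((l==i).astype(np.uint8),0,1)[0],key=len)[:,0]
        h=cv2.convexHull(c)[:,0]
        P=np.array([wray(W,*p,.069)[:2] for p in h.astype(float)])
        f=least_squares(lambda q:np.hypot(*(P-q[:2]).T)-q[2],[*P.mean(0),.036],loss='soft_l1',f_scale=.001).x
        print(st[i],f.round(4))
pt=lambda x,y:wray(W,320+x/2.7,180+y/2.7,.069)[:2].round(4)
print('mid',pt(385,240),'left',pt(525,250))
for n_,x,y in(('FL corner',585,70),('part L',418,88),('part R',216,93)): print(n_,wray(W,320+x/2.7,180+y/2.7,.010).round(4))
print('rollers',[wray(W,320+x/2.7,180+y/2.7,.059).round(4) for x,y in((403,322),(453,315))])
r=rect(im,W,.45,.60,.03,.27,.069,3000); cv2.imwrite('pics/r1.png',r)
E
```

```text
[ 423  241   57   57 2343] [0.5222 0.1081 0.0343]
[ 498  251   42   52 1482] [0.5425 0.2064 0.0335]
mid [0.5228 0.1215] left [0.5358 0.1972]
FL corner [0.4718 0.2607 0.01  ]
part L [0.4779 0.1584 0.01  ]
part R [0.4773 0.0585 0.01  ]
rollers [array([0.5736, 0.1452, 0.059 ]), array([0.5735, 0.1723, 0.059 ])]Traceback (most recent call last):
  File "<stdin>", line 19, in <module>
  File "h.py", line 19, in rect
    X=np.arange(x1,x0,-1/s); Y=np.arange(y1,y0,-1/s); m=np.array([[wproj(W,(x,y,z)) for y in Y] for x in X],np.float32)
                                                                   ~~~~~^^^^^^^^^^^
  File "h.py", line 15, in wproj
    c=env.calibration('wrist'); q=(np.asarray(P)-W[:3,3])@W[:3,:3]; h=np.hypot(q[0],q[1]); t=np.arctan2(h,q[2])*c['fx']
ValueError: time passes only in moves, steps and waits
```

The tin sits at about (0.522, 0.108) and home is about (0.544, 0.108). The lid marks say it needs about +147° (counter-clockwise), so the strokes run from the front towards -y. I'll go down in front of it now.

jog_arm(hand=[0,0,0,0,0], travel=[[0.003,0.03,0],[0.003,0.03,0],[0.003,0.03,0],[0.003,0.03,0],[0.003,0.018,0]], yaw=[0.018,0,0,0,0])

```text
time_s: 3.95
position: [0.4437, 0.109, 0.2241]
tool_rot: [[-1.0, -0.001, 0.001], [-0.001, 1.0, -0.0], [-0.001, -0.0, -1.0]]
ft_force: [-0.9, 0.1, -0.7]
grip_width: -0.0001
gripper_force: 0.0
```

jog_arm(hand=[0,0,0,0,0], travel=[[0,0,-0.04],[0,0,-0.04],[0,0,-0.04],[0,0,-0.04],[0,0,-0.018]], yaw=[0,0,0,0,0])

```text
time_s: 4.58
position: [0.4434, 0.1078, 0.0445]
tool_rot: [[-1.0, -0.0, -0.002], [-0.0, 1.0, -0.0], [0.002, -0.0, -1.0]]
ft_force: [0.5, -0.3, 0.8]
grip_width: 0.0
gripper_force: 0.0
```

jog_arm(hand=[0,0,0,0,0], travel=[[0.003,0,0],[0.003,0,0],[0.003,0,0],[0,0,0],[0,0,0]], yaw=[0,0,0,0,0])

```text
time_s: 5.2
position: [0.4533, 0.1084, 0.0456]
tool_rot: [[-1.0, -0.001, 0.0], [-0.001, 1.0, -0.0], [-0.0, -0.0, -1.0]]
ft_force: [0.4, -0.2, 0.9]
grip_width: 0.0002
gripper_force: 0.0
```

jog_arm(hand=[0,0,0,0,0], travel=[[0.003,0,0],[0.003,0,0],[0.003,0,0],[0.003,0,0],[0.002,0,0]], yaw=[0,0,0,0,0])

```text
time_s: 5.82
position: [0.4675, 0.1084, 0.0453]
tool_rot: [[-1.0, -0.001, 0.0], [-0.001, 1.0, 0.0], [-0.0, 0.0, -1.0]]
ft_force: [-1.1, -0.5, -0.1]
grip_width: -0.0003
gripper_force: 0.0
```

jog_arm(hand=[0,0,0,0,0], travel=[[0.002,0,0],[0.002,0,0],[0.002,0,0],[0.002,0,0],[0.002,0,0]], yaw=[0,0,0,0,0])

```text
time_s: 6.45
position: [0.477, 0.1084, 0.0452]
tool_rot: [[-1.0, -0.001, -0.001], [-0.001, 1.0, 0.0], [0.001, 0.0, -1.0]]
ft_force: [-1.7, 0.1, -0.5]
grip_width: 0.0002
gripper_force: 0.0
```

jog_arm(hand=[0,0,0,0,0], travel=[[0.002,0,0],[0.002,0,0],[0.002,0,0],[0.001,0,0],[0.001,0,0]], yaw=[0,0,0,0,0])

```text
time_s: 7.08
position: [0.4853, 0.1084, 0.0453]
tool_rot: [[-1.0, -0.001, -0.0], [-0.001, 1.0, 0.0], [0.0, 0.0, -1.0]]
ft_force: [-1.6, 0.4, -0.0]
grip_width: 0.0001
gripper_force: 0.0
```

jog_arm(hand=[0,0,0,0,0], travel=[[0.001,0,0],[0.001,0,0],[0.0005,0,0],[0.0005,0,0],[0,0,0]], yaw=[0,0,0,0,0])

```text
time_s: 7.7
position: [0.4884, 0.1084, 0.0453]
tool_rot: [[-1.0, -0.001, 0.0], [-0.001, 1.0, -0.0], [-0.0, -0.0, -1.0]]
ft_force: [-0.9, -0.1, -0.3]
grip_width: 0.0
gripper_force: 0.0
```

jog_arm(hand=[0,0,0,0,0], travel=[[0.0005,0,0],[0.0005,0,0],[0.0005,0,0],[0.0005,0,0],[0.0005,0,0]], yaw=[0,0,0,0,0])

```text
time_s: 8.32
position: [0.4908, 0.1084, 0.0453]
tool_rot: [[-1.0, -0.001, -0.0], [-0.001, 1.0, 0.0], [0.0, 0.0, -1.0]]
ft_force: [-1.6, -0.5, -1.6]
grip_width: 0.0001
gripper_force: 0.0
```

```bash
cat > m.py <<'E'
from h import *
import sys
o=env.observe(); print(o['position'].round(4),o['ft_force'].round(2),o['time_s'])
f=sys.argv[1]; a=snap('top','t%s.png'%f); b=snap('scene','s%s.png'%f); w=snap('wrist','w%s.png'%f); np.save('W%s.npy'%f,wpose(o))
S=lambda i,f_:cv2.resize(i,None,fx=f_,fy=f_,interpolation=cv2.INTER_CUBIC)
c=np.zeros((600,800,3),np.uint8)
p=S(a[165:225,230:340],3.6); c[:p.shape[0],:p.shape[1]]=p
p=S(b[175:260,225:350],3.2); c[:p.shape[0],400:400+p.shape[1]]=p
p=S(w[170:330,160:480],2); c[280:600,:640]=p
cv2.imwrite('pics/m%s.png'%f,c[:,:,::-1])
E
python3 m.py 1
```

```text
[0.4908 0.1084 0.0453] [-1.55 -0.45 -1.56] 8.325
```

View pics/m1.png

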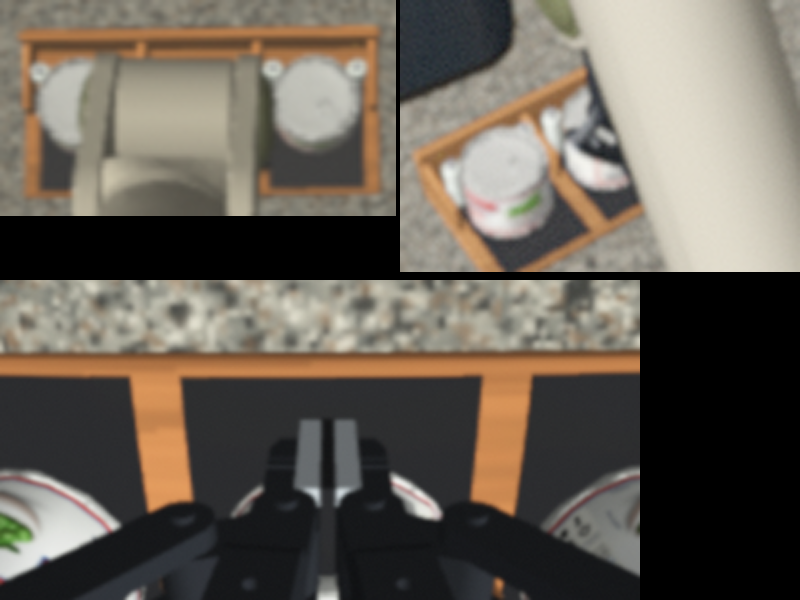

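The wrist view (bottom) shows the fingertips on the middle tin's front. Its bottom rim at row ~480 is almost level with the neighbours' at ~475, so it's close to home. I'll press on slowly.

jog_arm(hand=[0,0,0,0,0], travel=[[0.0005,0,0],[0.0005,0,0],[0.0005,0,0],[0,0,0],[0,0,0]], yaw=[0,0,0,0,0])

```text
time_s: 9.1
position: [0.4923, 0.1084, 0.0453]
tool_rot: [[-1.0, -0.001, 0.0], [-0.001, 1.0, -0.0], [-0.0, -0.0, -1.0]]
ft_force: [-1.0, 1.0, -0.5]
grip_width: 0.0002
gripper_force: 0.0
```

jog_arm(hand=[0,0,0,0,0], travel=[[0.0005,0,0],[0.0005,0,0],[0,0,0],[0,0,0],[0,0,0]], yaw=[0,0,0,0,0])

```text
time_s: 9.72
position: [0.4933, 0.1084, 0.0453]
tool_rot: [[-1.0, -0.001, 0.0], [-0.001, 1.0, -0.0], [-0.0, -0.0, -1.0]]
ft_force: [-1.0, 0.3, -0.2]
grip_width: 0.0001
gripper_force: 0.0
```

jog_arm(hand=[0,0,0,0,0], travel=[[0.0005,0,0],[0.0005,0,0],[0.0005,0,0],[0,0,0],[0,0,0]], yaw=[0,0,0,0,0])

```text
time_s: 10.35
position: [0.4948, 0.1084, 0.0453]
tool_rot: [[-1.0, -0.001, 0.0], [-0.001, 1.0, -0.0], [-0.0, -0.0, -1.0]]
ft_force: [-1.7, 0.3, -0.8]
grip_width: -0.0
gripper_force: 0.0
```

jog_arm(hand=[0,0,0,0,0], travel=[[0.0005,0,0],[0.0005,0,0],[0,0,0],[0,0,0],[0,0,0]], yaw=[0,0,0,0,0])

```text
time_s: 10.98
position: [0.4956, 0.1084, 0.0453]
tool_rot: [[-1.0, -0.001, -0.0], [-0.001, 1.0, -0.0], [0.0, -0.0, -1.0]]
ft_force: [-3.5, -1.2, 0.8]
grip_width: 0.0001
gripper_force: 0.0
```

jog_arm(hand=[0,0,0,0,0], travel=[[0.0003,0,0],[0,0,0],[0,0,0],[0,0,0],[0,0,0]], yaw=[0,0,0,0,0])

```text
time_s: 11.6
position: [0.4961, 0.1084, 0.0453]
tool_rot: [[-1.0, -0.001, -0.0], [-0.001, 1.0, -0.0], [0.0, -0.0, -1.0]]
ft_force: [-4.1, -1.0, 0.5]
grip_width: 0.0001
gripper_force: 0.0
```

jog_arm(hand=[0,0,0,0,0], travel=[[0.0002,0,0],[0,0,0],[0,0,0],[0,0,0],[0,0,0]], yaw=[0,0,0,0,0])

```text
time_s: 12.22
position: [0.4962, 0.1084, 0.0453]
tool_rot: [[-1.0, -0.001, -0.0], [-0.001, 1.0, -0.0], [0.0, -0.0, -1.0]]
ft_force: [-4.6, -2.2, 0.8]
grip_width: -0.0002
gripper_force: 0.0
```

jog_arm(hand=[0,0,0,0,0], travel=[[0.0003,0,0],[0,0,0],[0,0,0],[0,0,0],[0,0,0]], yaw=[0,0,0,0,0])

```text
time_s: 12.85
position: [0.4967, 0.1084, 0.0453]
tool_rot: [[-1.0, -0.001, 0.0], [-0.001, 1.0, 0.0], [-0.0, 0.0, -1.0]]
ft_force: [-2.9, -0.8, 0.0]
grip_width: 0.0
gripper_force: 0.0
```

jog_arm(hand=[0,0,0,0,0], travel=[[0.0003,0,0],[0,0,0],[0,0,0],[0,0,0],[0,0,0]], yaw=[0,0,0,0,0])

```text
time_s: 13.48
position: [0.4968, 0.1084, 0.0453]
tool_rot: [[-1.0, -0.001, -0.0], [-0.001, 1.0, -0.0], [0.0, -0.0, -1.0]]
ft_force: [-3.4, -2.0, 0.7]
grip_width: -0.0002
gripper_force: 0.0
```

jog_arm(hand=[0,0,0,0,0], travel=[[0.0003,0,0],[0,0,0],[0,0,0],[0,0,0],[0,0,0]], yaw=[0,0,0,0,0])

```text
time_s: 14.1
position: [0.497, 0.1084, 0.0453]
tool_rot: [[-1.0, -0.001, -0.0], [-0.001, 1.0, -0.0], [0.0, -0.0, -1.0]]
ft_force: [-4.7, -0.9, 0.0]
grip_width: -0.0005
gripper_force: 0.0
```

jog_arm(hand=[0,0,0,0,0], travel=[[0.0003,0,0],[0,0,0],[0,0,0],[0,0,0],[0,0,0]], yaw=[0,0,0,0,0])

```text
time_s: 14.72
position: [0.4971, 0.1084, 0.0452]
tool_rot: [[-1.0, -0.001, -0.001], [-0.001, 1.0, -0.0], [0.001, -0.0, -1.0]]
ft_force: [-5.8, -0.7, 1.3]
grip_width: 0.0001
gripper_force: 0.0
```

The tin is now against the rollers: 5.8 N, with the advance stalled. I'll back off, raise the tool 7 mm so the knuckles clear the tins, and press again at 7 N or so.

jog_arm(hand=[0,0,0,0,0], travel=[[-0.004,0,0],[0,0,0.004],[0,0,0.003],[0.002,0,0],[0.001,0,0]], yaw=[0,0,0,0,0])

```text
time_s: 15.35
position: [0.4968, 0.1084, 0.0524]
tool_rot: [[-1.0, -0.001, 0.0], [-0.001, 1.0, 0.0], [-0.0, 0.0, -1.0]]
ft_force: [0.1, 0.5, -0.3]
grip_width: -0.0004
gripper_force: 0.0
```

jog_arm(hand=[0,0,0,0,0], travel=[[0.0005,0,0],[0.0003,0,0],[0.0002,0,0],[0,0,0],[0,0,0]], yaw=[0,0,0,0,0])

```text
time_s: 15.98
position: [0.4973, 0.1084, 0.0522]
tool_rot: [[-1.0, -0.001, -0.0], [-0.001, 1.0, 0.0], [0.0, 0.0, -1.0]]
ft_force: [-0.1, -0.0, 0.2]
grip_width: 0.0001
gripper_force: 0.4
```

jog_arm(hand=[0,0,0,0,0], travel=[[0.0003,0,0],[0.0003,0,0],[0,0,0],[0,0,0],[0,0,0]], yaw=[0,0,0,0,0])

```text
time_s: 16.6
position: [0.4974, 0.1085, 0.0522]
tool_rot: [[-1.0, -0.001, -0.002], [-0.001, 1.0, 0.0], [0.002, 0.0, -1.0]]
ft_force: [-5.2, -0.2, 1.7]
grip_width: 0.0001
gripper_force: 2.6
```

jog_arm(hand=[0,0,0,0,0], travel=[[0.0003,0,0],[0.0002,0,0],[0,0,0],[0,0,0],[0,0,0]], yaw=[0,0,0,0,0])

```text
time_s: 17.23
position: [0.4975, 0.1085, 0.0523]
tool_rot: [[-1.0, -0.001, -0.002], [-0.001, 1.0, 0.0], [0.002, 0.0, -1.0]]
ft_force: [-6.9, 0.0, 4.2]
grip_width: 0.0
gripper_force: 3.6
```

jog_arm(hand=[0,0,0,0,0], travel=[[5e-05,-0.0017,0],[0.0001,-0.0017,0],[0.00015,-0.0017,0],[0.0002,-0.0017,0],[0.00025,-0.0017,0]], yaw=[0.035,0.035,0.035,0.035,0.035])

```text
time_s: 17.85
position: [0.4985, 0.1002, 0.0522]
tool_rot: [[-0.984, -0.177, -0.002], [-0.177, 0.984, 0.001], [0.002, 0.001, -1.0]]
ft_force: [-5.5, 2.8, 2.5]
grip_width: 0.0001
gripper_force: 2.6
```

jog_arm(hand=[0,0,0,0,0], travel=[[0.00055,-0.0016,0],[0.0005,-0.0016,0],[0.00045,-0.0016,0],[0.0005,-0.0016,0],[0.00055,-0.0016,0]], yaw=[0.035,0.035,0.035,0.035,0.035])

```text
time_s: 18.48
position: [0.5009, 0.0921, 0.0521]
tool_rot: [[-0.938, -0.345, -0.002], [-0.345, 0.938, 0.0], [0.002, 0.001, -1.0]]
ft_force: [-5.6, 1.5, 1.7]
grip_width: -0.0
gripper_force: 2.8
```

jog_arm(hand=[0,0,0,0,0], travel=[[0.0009,-0.0014,0],[0.0008,-0.0015,0],[0.0008,-0.0015,0],[0.0008,-0.0015,0],[0.0008,-0.0015,0]], yaw=[0.035,0.035,0.035,0.035,0.035])

```text
time_s: 19.1
position: [0.5047, 0.0846, 0.0522]
tool_rot: [[-0.864, -0.504, -0.003], [-0.504, 0.864, 0.0], [0.003, 0.002, -1.0]]
ft_force: [-7.5, -0.0, 2.4]
grip_width: 0.0
gripper_force: 3.4
```

jog_arm(hand=[0,0,0,0,0], travel=[[0.001,-0.0014,0],[0.001,-0.0014,0],[0.001,-0.0014,0],[0.001,-0.0013,0],[0.001,-0.0013,0]], yaw=[0.035,0.035,0.035,0.035,0.035])

```text
time_s: 19.73
position: [0.5099, 0.0776, 0.0521]
tool_rot: [[-0.763, -0.646, -0.003], [-0.646, 0.763, -0.0], [0.002, 0.002, -1.0]]
ft_force: [-6.8, -1.6, 1.9]
grip_width: -0.0002
gripper_force: 3.2
```

jog_arm(hand=[0,0,0,0,0], travel=[[0.0012,-0.0012,0],[0.0012,-0.0012,0],[0.0012,-0.0012,0],[0.0012,-0.0011,0],[0.0012,-0.0011,0]], yaw=[0.035,0.035,0.035,0.035,0.035])

```text
time_s: 20.35
position: [0.5161, 0.0716, 0.0521]
tool_rot: [[-0.639, -0.769, -0.002], [-0.769, 0.639, -0.0], [0.002, 0.001, -1.0]]
ft_force: [-6.0, -2.1, 1.8]
grip_width: -0.0002
gripper_force: 2.7
```

jog_arm(hand=[0,0,0,0,0], travel=[[-0.018,-0.004,0],[-0.001,0.0105,0],[-0.001,0.0105,0],[-0.001,0.0105,0],[-0.001,0.0105,0]], yaw=[0,-0.175,-0.175,-0.175,-0.175])

```text
time_s: 20.98
position: [0.4958, 0.1102, 0.0525]
tool_rot: [[-0.986, -0.17, 0.002], [-0.17, 0.986, -0.0], [-0.002, -0.0, -1.0]]
ft_force: [-0.5, -0.1, -0.0]
grip_width: -0.0003
gripper_force: 0.0
```

jog_arm(hand=[0,0,0,0,0], travel=[[0,0,0],[0.001,0,0],[0.001,0,0],[0.001,0,0],[0,0,0]], yaw=[-0.175,0,0,0,0])

```text
time_s: 21.6
position: [0.4975, 0.1098, 0.0522]
tool_rot: [[-1.0, -0.002, -0.001], [-0.002, 1.0, -0.0], [0.001, -0.0, -1.0]]
ft_force: [-4.7, -0.6, 2.8]
grip_width: 0.0001
gripper_force: 2.2
```

jog_arm(hand=[0,0,0,0,0], travel=[[0.0008,0,0],[0.0001,-0.0021,0],[0.0002,-0.0021,0],[0.0003,-0.0021,0],[0.0003,-0.0021,0]], yaw=[0,0.044,0.044,0.044,0.043])

```text
time_s: 22.22
position: [0.4982, 0.1019, 0.052]
tool_rot: [[-0.984, -0.177, -0.003], [-0.177, 0.984, 0.001], [0.003, 0.001, -1.0]]
ft_force: [-7.2, 3.1, 3.2]
grip_width: 0.0
gripper_force: 3.5
```

jog_arm(hand=[0,0,0,0,0], travel=[[0.0004,-0.0016,0],[0.0004,-0.0016,0],[0.0005,-0.0016,0],[0.0005,-0.0016,0],[0.0005,-0.0016,0]], yaw=[0.035,0.035,0.035,0.035,0.035])

```text
time_s: 22.85
position: [0.5003, 0.0938, 0.052]
tool_rot: [[-0.938, -0.346, -0.004], [-0.346, 0.938, 0.0], [0.004, 0.002, -1.0]]
ft_force: [-8.9, 1.2, 4.3]
grip_width: -0.0002
gripper_force: 3.7
```

jog_arm(hand=[0,0,0,0,0], travel=[[0.0005,-0.0016,0],[0.0006,-0.0015,0],[0.0007,-0.0015,0],[0.0007,-0.0015,0],[0.0008,-0.0015,0]], yaw=[0.035,0.035,0.035,0.035,0.035])

```text
time_s: 23.48
position: [0.5038, 0.086, 0.052]
tool_rot: [[-0.864, -0.504, -0.004], [-0.504, 0.864, 0.0], [0.003, 0.002, -1.0]]
ft_force: [-7.9, -1.0, 2.6]
grip_width: 0.0004
gripper_force: 3.3
```

jog_arm(hand=[0,0,0,0,0], travel=[[0.0009,-0.0014,0],[0.0009,-0.0014,0],[0.001,-0.0014,0],[0.001,-0.0013,0],[0.001,-0.0013,0]], yaw=[0.035,0.035,0.035,0.035,0.035])

```text
time_s: 24.1
position: [0.5087, 0.079, 0.052]
tool_rot: [[-0.763, -0.647, -0.004], [-0.647, 0.763, -0.0], [0.003, 0.002, -1.0]]
ft_force: [-7.2, -1.9, 3.6]
grip_width: -0.0003
gripper_force: 3.4
```

Steady at about 7 N. I'll finish the stroke, retreat and look.

jog_arm(hand=[0,0,0,0,0], travel=[[0.0012,-0.0012,0],[0.0012,-0.0012,0],[0.0012,-0.0012,0],[0.0012,-0.0012,0],[0.0012,-0.0011,0]], yaw=[0.035,0.035,0.035,0.035,0.035])

```text
time_s: 24.72
position: [0.5147, 0.0729, 0.052]
tool_rot: [[-0.638, -0.77, -0.004], [-0.77, 0.638, -0.001], [0.003, 0.002, -1.0]]
ft_force: [-8.0, -3.2, 3.3]
grip_width: -0.0002
gripper_force: 3.6
```

jog_arm(hand=[0,0,0,0,0], travel=[[-0.018,-0.004,0],[-0.03,0,0],[0,0,0.05],[0,0,0.05],[0,-0.03,0.05]], yaw=[0,-0.175,-0.175,-0.175,-0.175])

```text
time_s: 25.35
position: [0.4683, 0.0397, 0.2042]
tool_rot: [[-0.985, -0.172, 0.002], [-0.172, 0.985, -0.0], [-0.002, -0.0, -1.0]]
ft_force: [1.2, -0.3, 0.1]
grip_width: 0.0001
gripper_force: 0.0
```

jog_arm(hand=[0,0,0,0,0], travel=[[-0.01,-0.03,0.01],[-0.01,-0.03,0],[-0.01,-0.01,0],[0,0,0],[0,0,0]], yaw=[-0.175,0,0,0,0])

```text
time_s: 25.98
position: [0.4384, -0.0302, 0.2123]
tool_rot: [[-1.0, -0.002, 0.0], [-0.002, 1.0, 0.0], [-0.0, 0.0, -1.0]]
ft_force: [-0.4, 0.4, 0.4]
grip_width: 0.0001
gripper_force: 0.0
```

```bash
python3 - <<'E'
from h import *
o=env.observe(); W=wpose(o); print(o['position'],o['time_s']); np.save('W2.npy',W)
im=snap('wrist','w2.png')[:,:,::-1]
cv2.imwrite('pics/w2c.png',cv2.resize(im[180:400,320:600],None,fx=2.7,fy=2.7,interpolation=cv2.INTER_CUBIC))
hs=cv2.cvtColor(im,cv2.COLOR_BGR2HSV)
m=cv2.inRange(hs,(0,0,165),(180,45,255)); m=cv2.morphologyEx(m,cv2.MORPH_OPEN,np.ones((3,3)))
n,l,st,ce=cv2.connectedComponentsWithStats(m)
for i in range(1,n):
    if st[i,4]>300: print(st[i],ce[i].round(1))
E
```

```text
[ 0.43836763 -0.03015553  0.21226983] 25.975
[  8  41  44  27 374] [37.4 53.8]
[ 89  57  48  19 339] [119.4  65.2]
[   0   73   72  245 1412] [ 28.3 160.9]
[ 83 217  30  36 793] [ 97.7 235. ]
[ 500  251   44   53 1554] [521.7 276.8]
[ 422  258   57   48 1905] [452.7 280.4]
[356 261  38  28 746] [373.2 273.5]
```

View pics/w2c.png

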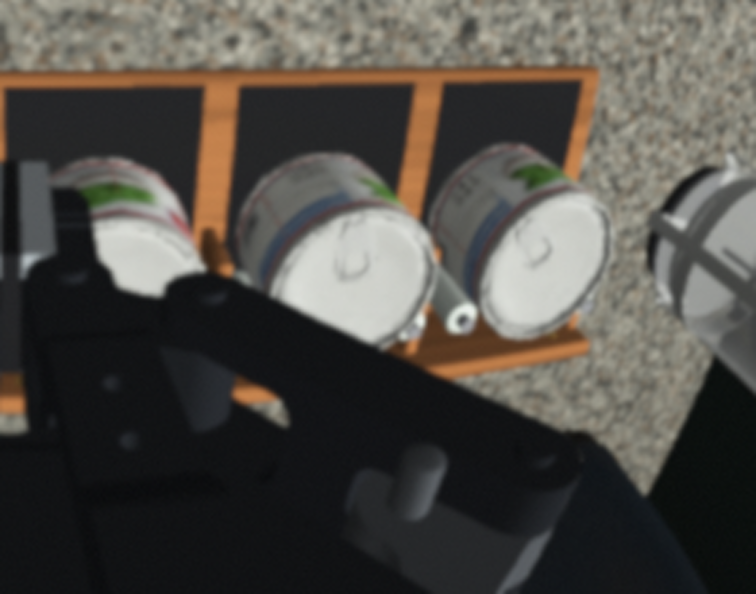

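The middle tin is home, and its bowl now peeks out on the left at crop (378,188). I'll intersect the green pixels with the tin cylinders to get the angle still to go.

```bash
cat > g.py <<'E'
from h import *
import sys
CAL=env.calibration('wrist')
def green(f,C):
    W=np.load('W%s.npy'%f); hs=cv2.cvtColor(cv2.imread('pics/w%s.png'%f),cv2.COLOR_BGR2HSV)
    m=cv2.inRange(hs,(35,70,40),(85,255,255)); out=[]
    for v,u in zip(*np.nonzero(m)):
        a=np.array([u-CAL['cx'],v-CAL['cy']])/CAL['fx']; r=np.hypot(*a); d=W[:3,:3]@np.r_[a/r*np.sin(r),np.cos(r)]; p=W[:3,3]
        e=p[:2]-C; A=d[:2]@d[:2]; B=e@d[:2]; D=B*B-A*(e@e-.0377**2)
        if D<0: continue
        q=p+d*(-B-D**.5)/A
        if .012<q[2]<.068: out.append([np.degrees(np.arctan2(-(q[1]-C[1]),-(q[0]-C[0]))),q[2]*1e3])
    o=np.array(out)
    return len(o),o.mean(0).round(1),o.min(0).round(1),o.max(0).round(1)
if __name__=='__main__':
    f=sys.argv[1]
    for n,C in(('L',(.5455,.2085)),('M',(.5455,.1085)),('R',(.5455,.0085))):
        try: print(n,green(f,np.array(C)))
        except Exception as e: print(n,e)
E
python3 g.py 2; python3 - <<'E'
from h import *
W=np.load('W2.npy')
c=env.calibration('wrist')
pt=lambda x,y:wray(W,320+x/2.7,180+y/2.7,.069)[:2]
for n,mk,rim in(('M',(350,262),None),('L',(538,248),None)): print(n,pt(*mk).round(4))
E
```

```text
L (94, array([ 5.2, 46.8]), array([-26.4,  35.6]), array([21.2, 56.8]))
M (39, array([-22.4,  49.5]), array([-38.1,  37.6]), array([-12.8,  60.1]))
R (151, array([-0.2, 48.7]), array([-24. ,  41.1]), array([19.2, 58.5]))
M [0.5323 0.104 ]
L [0.5341 0.1984]
```

About 32° remains. I'll return and make one more stroke of that size.

jog_arm(hand=[0,0,0,0,0], travel=[[0,0.03,0],[0,0.03,0],[0,0.03,0],[0,0.03,0],[0,0.02,0]], yaw=[0,0,0,0,0])

```text
time_s: 26.65
position: [0.438, 0.1112, 0.2122]
tool_rot: [[-1.0, -0.003, -0.0], [-0.003, 1.0, 0.0], [0.0, 0.0, -1.0]]
ft_force: [-0.4, 0.1, -0.6]
grip_width: 0.0004
gripper_force: 0.0
```

jog_arm(hand=[0,0,0,0,0], travel=[[0,0,-0.04],[0,0,-0.04],[0,0,-0.04],[0,0,-0.03],[0,0,-0.01]], yaw=[0,0,0,0,0])

```text
time_s: 27.28
position: [0.4376, 0.1098, 0.051]
tool_rot: [[-1.0, -0.002, -0.003], [-0.002, 1.0, 0.0], [0.003, 0.0, -1.0]]
ft_force: [0.0, 0.2, 1.4]
grip_width: 0.0002
gripper_force: 0.0
```

jog_arm(hand=[0,0,0,0,0], travel=[[0.015,0,0],[0.015,0,0],[0.014,0,0],[0.01,0,0],[0,0,0]], yaw=[0,0,0,0,0])

```text
time_s: 27.9
position: [0.4927, 0.1094, 0.0526]
tool_rot: [[-1.0, -0.001, 0.001], [-0.001, 1.0, 0.0], [-0.001, 0.0, -1.0]]
ft_force: [-0.4, -0.1, -0.1]
grip_width: -0.0001
gripper_force: 0.0
```

jog_arm(hand=[0,0,0,0,0], travel=[[0.002,0,0],[0.001,0,0],[0.001,0,0],[0.0005,0,0],[0.0005,0,0]], yaw=[0,0,0,0,0])

```text
time_s: 28.52
position: [0.4971, 0.1092, 0.0523]
tool_rot: [[-1.0, -0.001, -0.0], [-0.001, 1.0, 0.0], [0.0, 0.0, -1.0]]
ft_force: [-0.4, 0.4, 1.0]
grip_width: -0.0002
gripper_force: 0.0
```

jog_arm(hand=[0,0,0,0,0], travel=[[0.0003,0,0],[0,0,0],[0,0,0],[0,0,0],[0,0,0]], yaw=[0,0,0,0,0])

```text
time_s: 29.15
position: [0.4974, 0.1092, 0.0523]
tool_rot: [[-1.0, -0.001, -0.0], [-0.001, 1.0, 0.0], [0.0, 0.0, -1.0]]
ft_force: [-0.1, 0.4, 0.6]
grip_width: 0.0002
gripper_force: 0.0
```

jog_arm(hand=[0,0,0,0,0], travel=[[0.0003,0,0],[0.0003,0,0],[0,0,0],[0,0,0],[0,0,0]], yaw=[0,0,0,0,0])

```text
time_s: 29.78
position: [0.4975, 0.1092, 0.0522]
tool_rot: [[-1.0, -0.001, -0.001], [-0.001, 1.0, -0.0], [0.001, -0.0, -1.0]]
ft_force: [-6.0, -1.5, 3.2]
grip_width: -0.0001
gripper_force: 2.7
```

jog_arm(hand=[0,0,0,0,0], travel=[[0.0003,0,0],[0.0002,0,0],[0,0,0],[0,0,0],[0,0,0]], yaw=[0,0,0,0,0])

```text
time_s: 30.4
position: [0.4975, 0.1092, 0.0522]
tool_rot: [[-1.0, -0.001, -0.002], [-0.001, 1.0, -0.0], [0.002, -0.0, -1.0]]
ft_force: [-7.5, -0.7, 5.4]
grip_width: -0.0002
gripper_force: 3.7
```

jog_arm(hand=[0,0,0,0,0], travel=[[0.0001,-0.0017,0],[0.0001,-0.0017,0],[0.0002,-0.0017,0],[0.0002,-0.0017,0],[0.0003,-0.0016,0]], yaw=[0.035,0.035,0.035,0.035,0.035])

```text
time_s: 31.02
position: [0.4983, 0.1012, 0.0521]
tool_rot: [[-0.984, -0.177, -0.003], [-0.177, 0.984, 0.001], [0.002, 0.001, -1.0]]
ft_force: [-7.1, 1.2, 3.3]
grip_width: 0.0001
gripper_force: 3.1
```

jog_arm(hand=[0,0,0,0,0], travel=[[0.0004,-0.0016,0],[0.0004,-0.0016,0],[0.0005,-0.0016,0],[0.0005,-0.0016,0],[0.0005,-0.0016,0]], yaw=[0.035,0.035,0.035,0.035,0.035])

```text
time_s: 31.65
position: [0.5006, 0.0931, 0.0521]
tool_rot: [[-0.938, -0.345, -0.003], [-0.345, 0.938, 0.0], [0.002, 0.001, -1.0]]
ft_force: [-6.5, 1.8, 2.7]
grip_width: -0.0001
gripper_force: 3.0
```

jog_arm(hand=[0,0,0,0,0], travel=[[0.001,-0.002,0],[0.001,-0.002,0],[0.001,-0.0019,0],[0.001,-0.0019,0],[0.0011,-0.0019,0]], yaw=[0.045,0.045,0.045,0.046,0.046])

```text
time_s: 32.28
position: [0.5056, 0.0831, 0.052]
tool_rot: [[-0.836, -0.548, -0.003], [-0.548, 0.836, -0.0], [0.003, 0.002, -1.0]]
ft_force: [-7.4, -0.6, 3.1]
grip_width: 0.0001
gripper_force: 3.2
```

jog_arm(hand=[0,0,0,0,0], travel=[[-0.018,-0.005,0],[-0.03,0,0],[0,0,0.05],[0,0,0.05],[0,-0.03,0.05]], yaw=[0,-0.144,-0.144,-0.144,-0.144])

```text
time_s: 32.9
position: [0.4592, 0.0486, 0.2042]
tool_rot: [[-1.0, 0.0, 0.002], [0.0, 1.0, 0.0], [-0.002, 0.0, -1.0]]
ft_force: [0.7, -0.4, 0.7]
grip_width: 0.0002
gripper_force: 0.0
```

jog_arm(hand=[0,0,0,0,0], travel=[[0,-0.03,0.01],[0,-0.03,0],[0,-0.025,0],[0,0,0],[0,0,0]], yaw=[0,0,0,0,0])

```text
time_s: 33.52
position: [0.459, -0.0364, 0.2123]
tool_rot: [[-1.0, -0.002, 0.001], [-0.002, 1.0, 0.0], [-0.001, 0.0, -1.0]]
ft_force: [0.1, 0.4, -0.0]
grip_width: -0.0
gripper_force: 0.0
```

```bash
python3 - <<'E'
from h import *
o=env.observe(); W=wpose(o); print(o['position'],o['time_s']); np.save('W3.npy',W)
im=snap('wrist','w3.png')[:,:,::-1]
cv2.imwrite('pics/w3c.png',cv2.resize(im[180:400,320:600],None,fx=2.7,fy=2.7,interpolation=cv2.INTER_CUBIC))
E
python3 g.py 3
```

```text
[ 0.45895307 -0.0364396   0.21234651] 33.525
L (79, array([ 6.7, 47.3]), array([-17.2,  38.7]), array([20.6, 56.5]))
M (113, array([ 3.9, 49. ]), array([-24.8,  40.8]), array([20.6, 57.9]))
R (159, array([ 3.2, 49.7]), array([-23.5,  41.7]), array([23.7, 59.5]))
```

View pics/w3c.png

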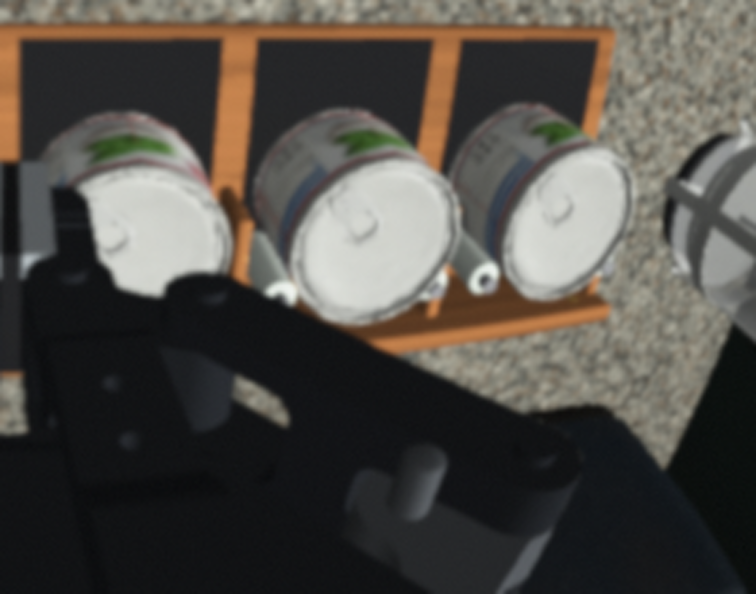

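The middle tin's bowl at crop (370,140) matches its neighbours to within about 3°. One last check of its position against the left tin, handing in if it agrees.

```bash
python3 - <<'E'
from h import *
from scipy.optimize import least_squares
W=np.load('W3.npy'); im=cv2.imread('pics/w3.png'); hs=cv2.cvtColor(im,cv2.COLOR_BGR2HSV)
m=cv2.inRange(hs,(0,0,165),(180,45,255)); m=cv2.morphologyEx(m,cv2.MORPH_OPEN,np.ones((3,3)))
n,l,st,ce=cv2.connectedComponentsWithStats(m); R=[]
for i in range(1,n):
    if st[i,4]>900 and 420<ce[i][0]<560 and ce[i][1]>200:
        h=cv2.convexHull(max(cv2.findContours((l==i).astype(np.uint8),0,1)[0],key=len))[:,0].astype(float)[::2]
        P=np.array([wray(W,*p,.069)[:2] for p in h])
        R.append(least_squares(lambda q:np.hypot(*(P-q[:2]).T)-q[2],[*P.mean(0),.036],loss='soft_l1',f_scale=.001).x); print(R[-1].round(4))
d=abs(R[0]-R[1])
if len(R)==2 and d[0]<.004 and abs(d[1]-.1)<.004: print(env.close_job())
E
```

```text
[0.5435 0.2057 0.0336]
[0.5443 0.1066 0.0342]
the job is handed in; nothing more can be done
None
```

I handed the job in at 33.5 s. The middle tin is home against both rollers, with its spacing from the left tin within about 1 mm of expected. Its bowl of peas faces front to within about 3° of its neighbours' bowls, and every force I read stayed under 12 N. The script gave no verdict back.

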